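# Set a soft copper coupling on the brazing hearth without denting it

## Task

Pick up the copper coupling and stand it upright over the steel pin on the brazing hearth, seated on the brick and ready to be brazed, then let go. It is thin, annealed copper and dents easily: grip it lightly (no more than about 40 N on each finger), and lower it all the way down before you let go, neither dropping it nor pressing it hard onto the brick. Leave the steel pipe nipple and the brass union where they stand.

Things in the scene. Friction and masses are not known exactly. Their poses are not given: they have to be found in the camera images.
- coupling_mid (a point): the copper coupling: an upright copper-coloured tube, open at both ends, 42 mm outside, 36 mm bore, 70 mm tall, 0.10 to 0.18 kg, in any of the three fittings' spots. This point is on its axis half-way up (35 mm above its foot); z is its axis, up. It bears about 40 N of grip on each finger (25 N carries it well) and a push of about 50 N against the brick.
- pin_foot (a point): the brazing hearth, fixed: a slab of cream fire bricks, 200 by 226 mm, 40 mm thick, with an upright steel pin, 16 mm thick and 32 mm high with a tapered tip, in a dark soot mark. This point is on the pin's axis at the slab's top (40 mm above the bench); z is up. A brick wall, 30 mm thick, rises 50 mm above the slab along its +y edge, its near face 116 mm from the pin.
- nipple: bystander: a grey steel pipe nipple, the same shape as the coupling (42 mm outside diameter, 70 mm tall, open tube), standing upright. Origin at the centre of its foot.
- union: bystander: a solid yellow brass hexagonal union, 53 mm across the corners, 58 mm tall, standing upright. Origin at the centre of its foot.
There are look-alikes about, which are no part of the job. Of the things like the part that bears coupling_mid, leave any that is blue; of the rest the smaller one is meant.

How it is judged:
On the way:
1. the coupling is lowered over the pin until its foot is within 15 mm of the brick, still held in the fingers (not dropped) (horizontal distance between coupling_mid and pin_foot below 0.014 m and z of coupling_mid in the frame of pin_foot below 0.05 m and angle between coupling_mid's own z axis and vertical below 0.17 rad and contact force between the fingers and coupling above 5 N), for 0.1 s.
At the end, for the whole second after the job is handed in: The coupling stands at rest over the pin, upright within 10 degrees, its axis within 14 mm of the pin's and its foot within 6 mm of the brick's top, and is released (horizontal distance between coupling_mid and pin_foot below 0.014 m and z of coupling_mid in the frame of pin_foot between 0.029 and 0.041 m and angle between coupling_mid's own z axis and vertical below 0.17 rad and linear speed of coupling below 0.02 m/s); the robot touches nothing.
It fails at once if the coupling is gripped too hard and dented (both fingers' forces together above 110 N, 55 N each) (contact force between the fingers and coupling above 110 N).
It fails at once if the coupling is pressed or knocked hard onto the hearth (contact force between coupling and hearth above 50 N).
It fails at once if the steel nipple is shifted by more than 30 mm (distance of nipple from where it was at the start of the episode above 0.03 m).
It fails at once if the brass union is shifted by more than 30 mm (distance of union from where it was at the start of the episode above 0.03 m).
It also fails if it takes over 32 s, if anything falls off the work surface, if the arm or the gripper's body presses on something with over 40 N, if the wrist force passes 120 N, or if a joint passes its speed limit or range.

## Robot

A 6-joint arm with a two-finger parallel gripper is mounted at the origin on the work surface. World frame = base frame: x ahead of the robot, y to its left, z up, the work surface at z = 0. Lengths are in m, angles in rad, forces in N, time in s.
With the tool pointing down it reaches from about 0.35 to 0.8 m from the base axis. Payload 7.3 kg.
Tool frame: the origin (TCP) lies at the very end of the fingers, on their centre line; the grasp point (between the pads) lies r.hold_point_z behind it (r.hold_point_z is the distance from the TCP to the grasp point, in m); z points along the fingers, y is the line along which they close (so a half turn about z gives the same grasp; the last joint's range is limited). The gripper opens to 85 mm and grips with 20 to 120 N. Pads are 22 mm wide; open, the fingers measure 114 mm over their backs; the gripper's body (76 mm by 85 mm) begins 54 mm behind the grasp point. The pads swing forward as they close: fully open they stand 13 mm farther back than shut.
Start: joints at [-1.427, 0.342, 1.524, -0, 1.275, -0.146], TCP at [0.15, -0.503, 0.231] pointing down, gripper open.
Joint ranges: [-2.53, 2.53], [-0.77, 2.02], [0.04, 2.7], [-1, 4.14], [0.28, 2.66], [-3.11, 3.11]. Speed limits (rad/s): [2.57, 2.57, 3.14, 3.14, 3.14, 3.14].

## Interface

Orientations are given as a unit quaternion [w, x, y, z].
In Python, from rig import r, grab_frame, job gives the robot as it stands.
- The arm moves only by the shell command python3 -m creep 'ROWS' [FORCE]. ROWS is JSON, a list that holds one entry, the list of rows, each a list of 7 numbers: the shift along the tool's x, y, z in m, then the turn, a rotation vector about the tool's x, y, z in rad, then the finger opening in m, from 0 to 0.0854. In form: [[[tx, ty, tz, wx, wy, wz, gripper], ...]]. A call has 1 to 12 rows; each row is the pose to reach, as a shift and turn from the pose commanded when the call began, along the tool's axes at that moment; what a row does not reach only later rows make up. A row lasts 1/12 s, in which the tool goes at most 41.7 mm and 7.16 degrees, less where a joint would pass 70% of its speed; a pose out of reach is approached as far as the arm can. A call with a gripper value outside its range is refused whole. The fingers move at their own pace and stop on an object; FORCE is the grip in N (left out, the last holds). Time passes only in rows, so rows that repeat a pose let the fingers close. It gives the time, the measured TCP pose, the force, the opening and the grip force at its end, in the units of the state.
- r.get_state(): the state, without advancing time (a new reading comes with each control period).
- grab_frame(name): name is "scene" or "side" or "wrist"; returns a dict with "color" (384x512x3 uint8, red, green, blue), "K" (3x3 intrinsics, pixels), "R" (3x3) and "t" (3): a world point X has camera coordinates R X + t. Camera axes: x right, y down, z forward; pixel columns grow to the right and rows downward; lengths in m; the calibration is good to about 2 mm. A picture is of the moment at which its call begins. There is no depth.
- job.hand_in(): hands the job in; it is judged then, once.
The state is a dict: "t": time; "joints": joint angles; "dq": joint speeds; "effort": joint torques, N m; "tcp_pos": TCP position; "orientation": TCP orientation; "force": force on the tool from outside, world axes, zero at the start; "wrist_torque": the same for the moment, N m; "finger_gap": opening from 0.0 (shut) to 1.0 (fully open); "grasp_force": force on a finger pad.
Only numpy, scipy, OpenCV 4.12 (cv2) and the standard library are available. Lean on these libraries where they do the work, as an engineer would, in place of code of your own. Each camera call takes 0.05 s, during which the arm holds its last target. There are 200 camera calls.

## Working session

There is one attempt and no reset: what is moved stays moved. The work goes in short steps, Python scripts to look and compute and a shell command to move; the robot and the scene stay as the last step left them, time stands still between calls to the robot, and variables do not carry over. Pictures are saved under pics/ and viewed, at most 10 in all, crops included, and the job is handed in when it is done.

```bash
mkdir -p pics; ls; python3 - <<'E'
from rig import r, grab_frame
import cv2, numpy as np
s=r.get_state(); print(s['t'],s['tcp_pos'],s['orientation'],r.hold_point_z)
a=[]
for n in("scene","side"):
    f=grab_frame(n); cv2.imwrite(f"pics/{n}0.png",f["color"][...,::-1]); np.savez(f"{n}0.npz",**f)
    print(n,f["K"].tolist(),(-f["R"].T@f["t"]).round(3), f["R"][2].round(2))
E
```

```text
pics
0.0 [ 0.14998882 -0.50270622  0.23064069] [-7.58020461e-04  9.89520250e-01  1.44392172e-01  9.48143021e-06] 0.0187
scene [[402.0621695125441, 0.0, 252.9037912525668], [0.0, 402.0621695125441, 194.59584351696228], [0.0, 0.0, 1.0]] [1.22  0.383 0.725] [-0.65 -0.4  -0.65]
side [[418.8144261703277, 0.0, 253.45258236432235], [0.0, 418.8144261703277, 198.21937667999345], [0.0, 0.0, 1.0]] [0.187 0.628 0.714] [ 0.38 -0.64 -0.67]
```

View pics/scene0.png

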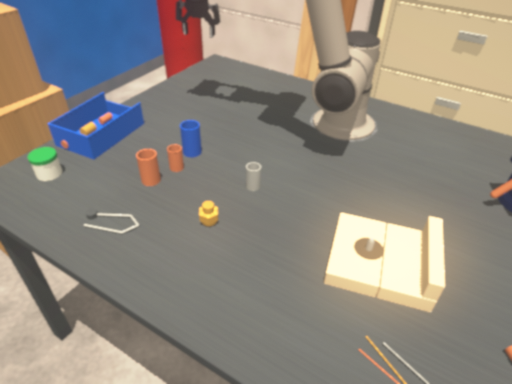

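View pics/side0.png

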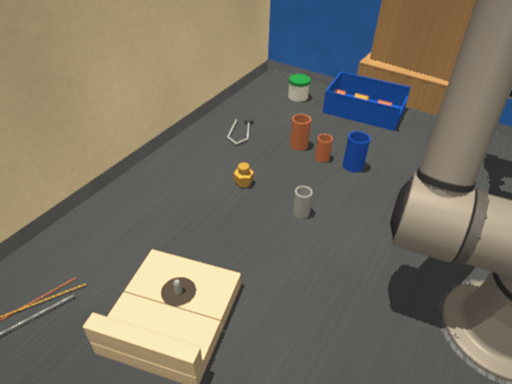

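Candidates in scene/side: large copper tube (149,167)/(300,132), small copper tube (175,157)/(324,148), blue tube (191,138)/(356,152). Blue is excluded, and of the two copper ones the smaller fits. I'll measure and confirm it in a crop.

```bash
cat > h.py <<'E'
import numpy as np, cv2
def ray(f,p):
    d=f["R"].T@np.linalg.inv(f["K"])@np.array([p[0],p[1],1.]); return -f["R"].T@f["t"],d/np.linalg.norm(d)
def plane(f,p,z):
    o,d=ray(f,p); return o+d*(z-o[2])/d[2]
def tri(fs,ps):
    A=np.zeros((3,3));b=np.zeros(3);rs=[ray(f,p) for f,p in zip(fs,ps)]
    for o,d in rs: M=np.eye(3)-np.outer(d,d);A+=M;b+=M@o
    X=np.linalg.solve(A,b); return X,[float(np.linalg.norm(np.cross(X-o,d))) for o,d in rs]
def proj(f,X):
    c=f["K"]@(f["R"]@np.array(X)+f["t"]); return c[:2]/c[2]
def blob(img,lo,hi,near):
    hsv=cv2.cvtColor(img,cv2.COLOR_RGB2HSV); m=cv2.inRange(hsv,np.array(lo),np.array(hi))
    cs,_=cv2.findContours(m,cv2.RETR_EXTERNAL,cv2.CHAIN_APPROX_NONE)
    cs=[c for c in cs if cv2.contourArea(c)>25]
    return min(cs,key=lambda c:np.hypot(*(c.reshape(-1,2).mean(0)-near)))
E
python3 - <<'E'
from h import *
F=[dict(np.load(n+"0.npz")) for n in("scene","side")]
def run(name,lo,hi,near,hull=False):
    ps=[]
    for f,n in zip(F,near):
        c=cv2.convexHull(blob(f["color"],lo,hi,n)); x,y,w,h=cv2.boundingRect(c)
        M=cv2.moments(c); p=(M['m10']/M['m00'],M['m01']/M['m00']); ps.append(p); print(name,np.round(p,1),(x,y,w,h))
    X,e=tri(F,ps); print('  tri',X.round(4),np.round(e,4))
    return ps
cop=((3,110,60),(14,255,255))
run('small',*cop,[(175,157),(324,148)])
run('big',*cop,[(149,167),(300,132)])
run('union',(18,150,80),(30,255,255),[(208,214),(244,176)])
for f,n in zip(F,[(253,177),(303,202)]): print('nipple',plane(f,n,.035).round(3))
ps=run('soot',(0,0,0),(179,255,130),[(369,248),(179,291)])
for f,p in zip(F,ps): print('soot',plane(f,p,.04).round(4))
a=cv2.resize(F[0]["color"][120:200,125:275],None,fx=4,fy=4,interpolation=cv2.INTER_CUBIC)
b=cv2.resize(F[1]["color"][260:320,140:240],None,fx=4,fy=4,interpolation=cv2.INTER_CUBIC)
b=cv2.copyMakeBorder(b,0,0,0,200,cv2.BORDER_CONSTANT)
cv2.imwrite("pics/crop1.png",np.vstack([a,b])[...,::-1])
E
```

```text
small [174.9 157.2] (167, 144, 16, 28)
small [323.3 147.4] (315, 134, 18, 28)
  tri [ 0.5245 -0.3114  0.0371] [0.0013 0.0013]
big [148.1 166.4] (136, 149, 24, 37)
big [299.8 131.3] (290, 114, 21, 36)
  tri [ 0.6108 -0.3326  0.0481] [0.0015 0.0015]
union [208.1 213.7] (200, 202, 17, 23)
union [243.1 174.7] (234, 163, 19, 24)
  tri [ 0.653  -0.094   0.0266] [0.0006 0.0006]
nipple [ 0.473 -0.075  0.035]
nipple [ 0.469 -0.076  0.035]
soot [270.9 232.6] (0, 56, 512, 328)
soot [178.  291.3] (162, 278, 34, 28)
  tri [ 0.6108  0.1485 -0.0314] [0.0948 0.0948]
soot [0.6336 0.0766 0.04  ]
soot [0.553  0.2901 0.04  ]
```

View pics/crop1.png

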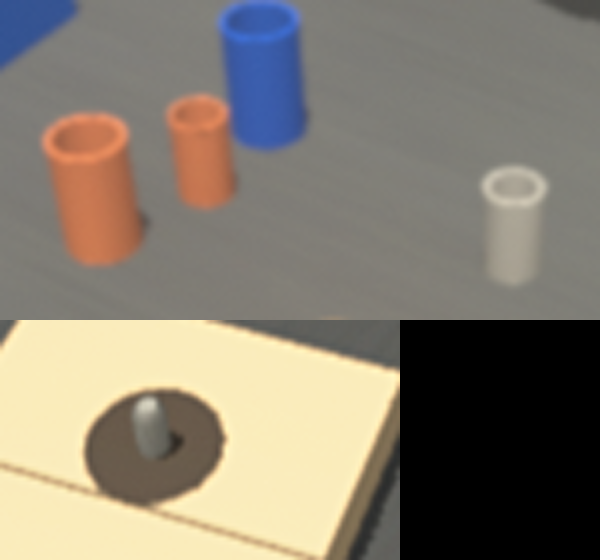

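The crop shows the small copper tube (crop 203,150) matching the nipple's size. It is clearly smaller than the large copper tube (95,190) and isn't blue, so it is the coupling. The pin stands in the soot mark, with its foot at about side pixel (178,292). Next I'll get the pin, the blue tube and the gripping direction.

```bash
python3 - <<'E'
from h import *
F=[dict(np.load(n+"0.npz")) for n in("scene","side")]
ps=[]
for f,(x,y) in zip(F,[(369,248),(179,291)]):
    g=cv2.cvtColor(f["color"],cv2.COLOR_RGB2GRAY)[y-24:y+24,x-26:x+26]
    m=(g<165).astype(np.uint8)
    n,l,s,c=cv2.connectedComponentsWithStats(m); i=l[24+4,26+8] or l[24,14]
    pts=np.argwhere(l==i)[:,::-1]
    e=cv2.fitEllipse(cv2.convexHull(pts.astype(np.int32))); p=np.array(e[0])+(x-26,y-24)
    print('soot',p.round(1),np.round(e[1],1),plane(f,p,.04).round(4))
ps=[]
for f,n in zip(F,[(191,138),(356,152)]):
    c=cv2.convexHull(blob(f["color"],(108,120,60),(125,255,255),n));M=cv2.moments(c);p=(M['m10']/M['m00'],M['m01']/M['m00']);ps.append(p);print('blue',np.round(p,1),cv2.boundingRect(c))
print(tri(F,ps))
# coupling rim ellipse check: image cols/rows at z=.035 for both views
for f,p in zip(F,[(174.9,157.2),(323.3,147.4)]): print('coup',plane(f,p,.035).round(4))
a=cv2.resize(F[0]["color"][205:315,320:455],None,fx=5,fy=5,interpolation=cv2.INTER_CUBIC)
cv2.imwrite("pics/crop2.png",a[...,::-1])
E
```

```text
soot [368.5 248.3] [17.7 27.6] [0.5538 0.2876 0.04  ]
soot [177.9 291.4] [28.3 35.7] [0.5532 0.2905 0.04  ]
blue [190.4 137.5] (180, 120, 21, 37)
blue [355.9 150.9] (343, 131, 28, 41)
(array([ 0.43516491, -0.3246199 ,  0.05239759]), [0.001225398848826737, 0.0012253988488269505])
coup [ 0.5212 -0.3154  0.035 ]
coup [ 0.5252 -0.312   0.035 ]
```

View pics/crop2.png

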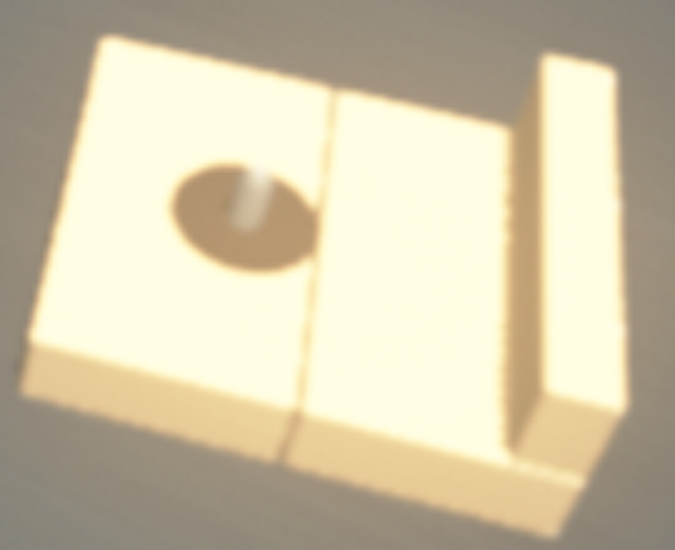

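The pin foot is at about (0.5535, 0.289) and the coupling at about (0.5235, -0.313). Its neighbours lie along ±x, so I'll close the fingers along y. First move goes above the coupling.

```bash
python3 -m creep '[[[0.0375,-0.0068,0.006,0,0,0.0264,0.085],[0.075,-0.0136,0.012,0,0,0.0528,0.085],[0.1125,-0.0204,0.018,0,0,0.079,0.085],[0.15,-0.0272,0.024,0,0,0.1056,0.085],[0.1875,-0.034,0.03,0,0,0.132,0.085],[0.225,-0.0408,0.036,0,0,0.158,0.085],[0.2625,-0.0476,0.042,0,0,0.185,0.085],[0.3,-0.0544,0.048,0,0,0.211,0.085],[0.3375,-0.0612,0.054,0,0,0.238,0.085],[0.375,-0.068,0.06,0,0,0.264,0.085],[0.412,-0.0748,0.066,0,0,0.29,0.085],[0.412,-0.0748,0.066,0,0,0.29,0.085]]]' 25
python3 - <<'E'
from rig import r, grab_frame
from h import *
f=grab_frame("wrist"); np.savez("wrist1.npz",**f); cv2.imwrite("pics/wrist1.png",f["color"][...,::-1])
s=r.get_state(); print(s['t'],s['tcp_pos'],s['orientation'],s['finger_gap'])
print(proj(f,[.5235,-.313,.07]),proj(f,[.5235,-.313,.0]))
E
```

```text
t: 1.1
tcp_pos: [0.5279, -0.3094, 0.1632]
orientation: [-0.001, 1.0, 0.002, 0.0]
force: [-1.7, 0.4, 0.1]
finger_gap: 0.996
grasp_force: 0.0
1.15 [ 0.52554824 -0.31108359  0.16360091] [-8.23835319e-04  9.99997133e-01  2.12491916e-03 -7.34914126e-04] 0.9923976022166588
[263.57041424 198.12134976] [262.76067285 175.59812865]
```

View pics/wrist1.png

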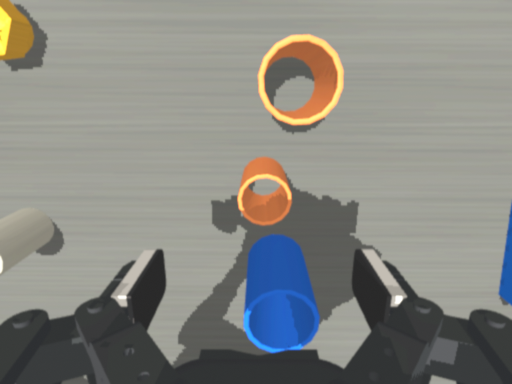

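The wrist view shows the coupling's rim centred at (265,199), against a prediction of (263.6,198.1), so the position agrees within 1 mm. The blue tube's rim is at (281,320) and the large copper one's at (301,80). I'll check their clearances and the remaining distance.

```bash
python3 - <<'E'
from rig import r
from h import *
f=dict(np.load("wrist1.npz"))
print('coup',plane(f,(265,199),.07),'blue',plane(f,(281,320),.1),'big',plane(f,(301,80),.1))
print(r.get_state()['tcp_pos'])
E
```

```text
coup [ 0.52279087 -0.31411078  0.07      ] blue [ 0.43544292 -0.3267538   0.1       ] big [ 0.608836  -0.3345459  0.1      ]
[ 0.52554824 -0.31108359  0.16360091]
```

```bash
python3 -m creep '[[[0,0,0.02,0,0,0,0.085],[0,0,0.04,0,0,0,0.085],[0,0,0.06,0,0,0,0.085],[0,0,0.08,0,0,0,0.085],[0,0,0.1,0,0,0,0.085],[0,0,0.118,0,0,0,0.085],[0,0,0.131,0,0,0,0.085],[0,0,0.138,0,0,0,0.085],[0,0,0.138,0,0,0,0.085],[0,0,0.138,0,0,0,0.085]]]' 25
python3 -c "
from rig import r;s=r.get_state();print(s['tcp_pos'],s['orientation'])"
```

```text
t: 1.98
tcp_pos: [0.5232, -0.3142, 0.0276]
orientation: [0.0, 1.0, -0.0, -0.0]
force: [0.7, 0.2, -0.7]
finger_gap: 0.998
grasp_force: 0.0
[ 0.52315018 -0.314217    0.02757637] [ 5.53501650e-05  9.99999929e-01 -3.63516926e-04 -7.65411464e-05]
```

```bash
python3 -m creep '[[[0,0,0,0,0,0,0.07],[0,0,0,0,0,0,0.06],[0,0,0,0,0,0,0.052],[0,0,0,0,0,0,0.046],[0,0,0,0,0,0,0.042],[0,0,0,0,0,0,0.038],[0,0,0,0,0,0,0.034],[0,0,0,0,0,0,0.03],[0,0,0,0,0,0,0.03],[0,0,0,0,0,0,0.03],[0,0,0,0,0,0,0.03],[0,0,0,0,0,0,0.03]]]' 25
```

```text
t: 2.98
tcp_pos: [0.5237, -0.3137, 0.0279]
orientation: [0.0, 1.0, -0.0, 0.0]
force: [-1.3, 1.7, 5.7]
finger_gap: 0.483
grasp_force: 25.5
```

```bash
python3 -m creep '[[[0,0,-0.004,0,0,0,0.03],[0,0,-0.015,0,0,0,0.03],[0,0,-0.03,0,0,0,0.03],[0,0,-0.045,0,0,0,0.03],[0,0,-0.06,0,0,0,0.03],[0,0,-0.075,0,0,0,0.03],[0,0,-0.09,0,0,0,0.03],[0,0,-0.105,0,0,0,0.03],[0,0,-0.12,0,0,0,0.03],[0,0,-0.13,0,0,0,0.03],[0,0,-0.13,0,0,0,0.03],[0,0,-0.13,0,0,0,0.03]]]' 25
```

```text
t: 3.98
tcp_pos: [0.5235, -0.3138, 0.1576]
orientation: [0.0, 1.0, -0.0, 0.0]
force: [0.7, 0.8, -1.7]
finger_gap: 0.479
grasp_force: 25.5
```

```bash
python3 -m creep '[[[0.0005,-0.01,0,0,0,0,0.03],[0.0015,-0.03,0,0,0,0,0.03],[0.003,-0.057,0,0,0,0,0.03],[0.0045,-0.085,0,0,0,0,0.03],[0.006,-0.113,0,0,0,0,0.03],[0.007,-0.141,0,0,0,0,0.03],[0.0085,-0.169,0,0,0,0,0.03],[0.01,-0.197,0,0,0,0,0.03],[0.011,-0.225,0,0,0,0,0.03],[0.0125,-0.253,0,0,0,0,0.03],[0.014,-0.281,0,0,0,0,0.03],[0.0155,-0.309,0,0,0,0,0.03]]]' 25
python3 -m creep '[[[0.0015,-0.028,0,0,0,0,0.03],[0.003,-0.056,0,0,0,0,0.03],[0.0045,-0.084,0,0,0,0,0.03],[0.006,-0.112,0,0,0,0,0.03],[0.0075,-0.14,0,0,0,0,0.03],[0.009,-0.168,0,0,0,0,0.03],[0.01,-0.196,0,0,0,0,0.03],[0.0115,-0.224,0,0,0,0,0.03],[0.013,-0.25,0,0,0,0,0.03],[0.0135,-0.27,0,0,0,0,0.03],[0.0145,-0.284,0,0,0,0,0.03],[0.0145,-0.294,0,0,0,0,0.03]]]' 25
python3 - <<'E'
from rig import r, grab_frame
from h import *
fs=[grab_frame(n) for n in("wrist","scene","side")]
s=r.get_state(); print(s['t'],s['tcp_pos'],s['orientation'],s['grasp_force'])
P=[.5535,.289,.04]
x,y=s['tcp_pos'][:2]
out=[]
for f,n in zip(fs,("wrist","scene","side")):
    np.savez(n+"2.npz",**f); p=proj(f,P); print(n,p.round(1),'coupling foot pred',proj(f,[x,y,.13]).round(1))
    c=proj(f,[x,y,.1]).astype(int) if n!="wrist" else np.array([256,150])
    w=60 if n!="wrist" else 150
    x0,y0=max(c[0]-w,0),max(c[1]-w,0); print(n,'origin',x0,y0)
    out.append(cv2.resize(f["color"][y0:y0+2*w,x0:x0+2*w],(266,266),interpolation=cv2.INTER_CUBIC))
cv2.imwrite("pics/over.png",np.hstack(out)[...,::-1])
E
```

```text
t: 4.98
tcp_pos: [0.5379, -0.0026, 0.1561]
orientation: [-0.0, 1.0, -0.0, -0.001]
force: [-0.1, -0.2, -1.6]
finger_gap: 0.481
grasp_force: 25.6
t: 5.98
tcp_pos: [0.5526, 0.2909, 0.1561]
orientation: [0.0, 1.0, 0.001, -0.001]
force: [0.4, -1.0, -1.6]
finger_gap: 0.482
grasp_force: 25.6
6.1333 [0.55316137 0.28922789 0.15663819] [ 4.30232369e-04  9.99999720e-01  3.07421025e-04 -5.29917783e-04] 25.5883664265275
wrist [260.8 183.2] coupling foot pred [261.4 226.9]
wrist origin 106 0
scene [369.2 248.5] coupling foot pred [378.1 220.1]
scene origin 315 169
side [178.2 290.8] coupling foot pred [173.2 260.8]
side origin 114 211
```

View pics/over.png

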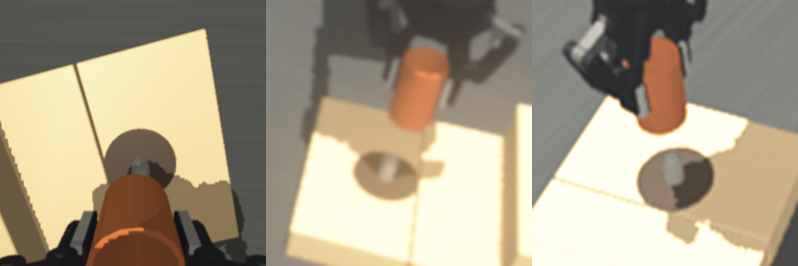

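The wrist crop shows the pin at about (264,186), which puts it near y = 0.2875. I'll shift 1 mm and lower in stages.

```bash
python3 -m creep '[[[0,0.001,0.003,0,0,0,0.03],[0,0.001,0.008,0,0,0,0.03],[0,0.001,0.014,0,0,0,0.03],[0,0.001,0.02,0,0,0,0.03],[0,0.001,0.026,0,0,0,0.03],[0,0.001,0.032,0,0,0,0.03],[0,0.001,0.038,0,0,0,0.03],[0,0.001,0.042,0,0,0,0.03],[0,0.001,0.045,0,0,0,0.03],[0,0.001,0.045,0,0,0,0.03]]]' 25
python3 - <<'E'
from rig import r, grab_frame
from h import *
s=r.get_state(); print(s['t'],s['tcp_pos'],s['grasp_force'])
x,y,z=s['tcp_pos'];out=[]
for n in("scene","side"):
    f=grab_frame(n); c=proj(f,[x,y,.08]).astype(int); x0,y0=c-40; print(n,x0,y0,'foot',proj(f,[x,y,z-.0279]).round(1))
    out.append(cv2.resize(f["color"][y0:y0+80,x0:x0+80],(400,400),interpolation=cv2.INTER_CUBIC))
cv2.imwrite("pics/low.png",np.hstack(out)[...,::-1])
E
```

```text
t: 6.97
tcp_pos: [0.5533, 0.2882, 0.1114]
orientation: [0.0, 1.0, -0.0, -0.001]
force: [-0.1, 0.5, -2.6]
finger_gap: 0.48
grasp_force: 25.6
6.9667 [0.55326512 0.28821116 0.11140235] 25.589045248925686
scene 332 196 foot [373.  235.1]
side 136 237 foot [176.2 276.5]
```

View pics/low.png

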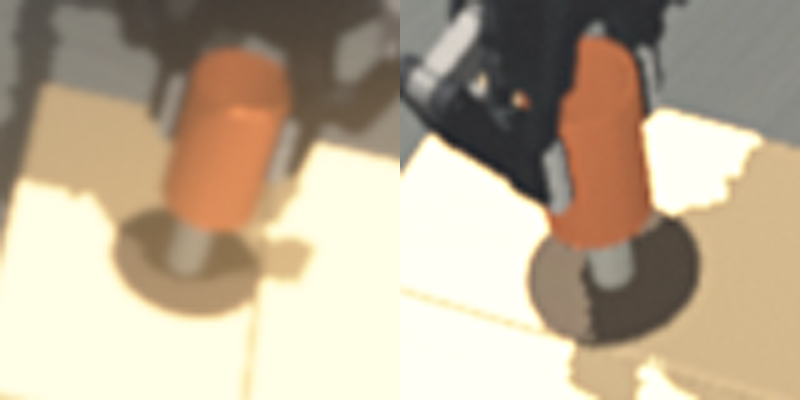

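The foot is about 11 mm above the pin tip. In the scene crop (left panel) the pin (190,250) sits about 2 mm left of the tube's axis, and in the side crop (right panel) the pin (610,265) sits about 2.5 mm right of it. That means a correction of about 1 mm in -x and 2.5 mm in -y before I lower.

```bash
python3 -m creep '[[[-0.0005,0.001,0,0,0,0,0.03],[-0.001,0.0025,0,0,0,0,0.03],[-0.001,0.0025,0.004,0,0,0,0.03],[-0.001,0.0025,0.009,0,0,0,0.03],[-0.001,0.0025,0.014,0,0,0,0.03],[-0.001,0.0025,0.019,0,0,0,0.03],[-0.001,0.0025,0.024,0,0,0,0.03],[-0.001,0.0025,0.029,0,0,0,0.03],[-0.001,0.0025,0.034,0,0,0,0.03],[-0.001,0.0025,0.036,0,0,0,0.03],[-0.001,0.0025,0.036,0,0,0,0.03],[-0.001,0.0025,0.036,0,0,0,0.03]]]' 25
```

```text
t: 8.07
tcp_pos: [0.5526, 0.2858, 0.0762]
orientation: [0.0, 1.0, -0.0, -0.0]
force: [0.4, -0.5, -0.7]
finger_gap: 0.487
grasp_force: 25.6
```

```bash
python3 -m creep '[[[0,0,0.001,0,0,0,0.03],[0,0,0.002,0,0,0,0.03],[0,0,0.003,0,0,0,0.03],[0,0,0.004,0,0,0,0.03],[0,0,0.005,0,0,0,0.03],[0,0,0.006,0,0,0,0.03],[0,0,0.006,0,0,0,0.03],[0,0,0.006,0,0,0,0.03]]]' 25
python3 -m creep '[[[0,0,0.0005,0,0,0,0.03],[0,0,0.001,0,0,0,0.03],[0,0,0.001,0,0,0,0.03]]]' 25
```

```text
t: 8.73
tcp_pos: [0.5526, 0.2858, 0.0702]
orientation: [0.0, 1.0, -0.0, -0.0]
force: [0.6, 0.2, -1.9]
finger_gap: 0.478
grasp_force: 25.6
t: 8.98
tcp_pos: [0.5526, 0.2858, 0.0692]
orientation: [0.0, 1.0, -0.0, -0.0]
force: [0.0, 0.1, -1.0]
finger_gap: 0.479
grasp_force: 25.6
```

```bash
python3 -m creep '[[[0,0,0.0005,0,0,0,0.03],[0,0,0.001,0,0,0,0.03],[0,0,0.001,0,0,0,0.03]]]' 25
python3 -m creep '[[[0,0,0.0003,0,0,0,0.03],[0,0,0.0005,0,0,0,0.03],[0,0,0.0005,0,0,0,0.03]]]' 25
```

```text
t: 9.23
tcp_pos: [0.5525, 0.2857, 0.0681]
orientation: [0.0, 1.0, -0.0, -0.0]
force: [-0.1, -1.4, -0.6]
finger_gap: 0.474
grasp_force: 25.6
t: 9.48
tcp_pos: [0.5526, 0.2858, 0.0679]
orientation: [0.0, 1.0, -0.0, 0.0]
force: [-0.9, -0.1, 0.7]
finger_gap: 0.477
grasp_force: 25.7
```

```bash
python3 -m creep '[[[0,0,0.0003,0,0,0,0.03],[0,0,0.0005,0,0,0,0.03],[0,0,0.0005,0,0,0,0.03]]]' 25
```

```text
t: 9.73
tcp_pos: [0.5527, 0.2858, 0.0679]
orientation: [-0.0, 1.0, -0.0, 0.0]
force: [-3.0, -1.0, 4.8]
finger_gap: 0.475
grasp_force: 26.1
```

The force has risen to 4.8 N and the height has stopped changing, so the coupling is seated. Now I'll open the fingers, back off and look.

```bash
python3 -m creep '[[[0,0,0,0,0,0,0.044],[0,0,0,0,0,0,0.048],[0,0,0,0,0,0,0.054],[0,0,0,0,0,0,0.064],[0,0,0,0,0,0,0.075],[0,0,0,0,0,0,0.085],[0,0,0,0,0,0,0.085],[0,0,0,0,0,0,0.085]]]'
python3 -m creep '[[[0,0,-0.01,0,0,0,0.085],[0,0,-0.025,0,0,0,0.085],[0,0,-0.045,0,0,0,0.085],[0,0,-0.065,0,0,0,0.085],[0,0,-0.085,0,0,0,0.085],[0,0,-0.105,0,0,0,0.085],[0,0,-0.12,0,0,0,0.085],[0,0,-0.13,0,0,0,0.085],[0,0,-0.13,0,0,0,0.085]]]'
python3 - <<'E'
from rig import grab_frame
from h import *
P=[.5525,.2865,.075];out=[];fs=[];ps=[]
for n,g in(("scene",(374,235)),("side",(176,275))):
    f=grab_frame(n); c=proj(f,P).astype(int); x0,y0=c-40
    k=cv2.convexHull(blob(f["color"],(3,110,60),(14,255,255),c));M=cv2.moments(k);fs.append(f);ps.append((M['m10']/M['m00'],M['m01']/M['m00']))
    print(n,np.round(ps[-1],1),cv2.boundingRect(k),'origin',x0,y0)
    out.append(cv2.resize(f["color"][y0:y0+80,x0:x0+80],(400,400),interpolation=cv2.INTER_CUBIC))
print(tri(fs,ps)); cv2.imwrite("pics/done.png",np.hstack(out)[...,::-1])
E
```

```text
t: 10.4
tcp_pos: [0.5526, 0.2858, 0.0672]
orientation: [0.0, 1.0, -0.0, 0.0]
force: [-0.9, 0.1, -0.2]
finger_gap: 0.994
grasp_force: 0.0
t: 11.15
tcp_pos: [0.5537, 0.2862, 0.2004]
orientation: [-0.001, 1.0, -0.0, 0.002]
force: [-0.3, -0.3, -0.7]
finger_gap: 0.995
grasp_force: 0.0
scene [371.9 236.9] (360, 220, 26, 36) origin 331 197
side [177. 280.] (165, 261, 25, 39) origin 137 238
(array([0.55186524, 0.28783687, 0.07490037]), [0.0011047089364239224, 0.0011047089364238365])
```

View pics/done.png

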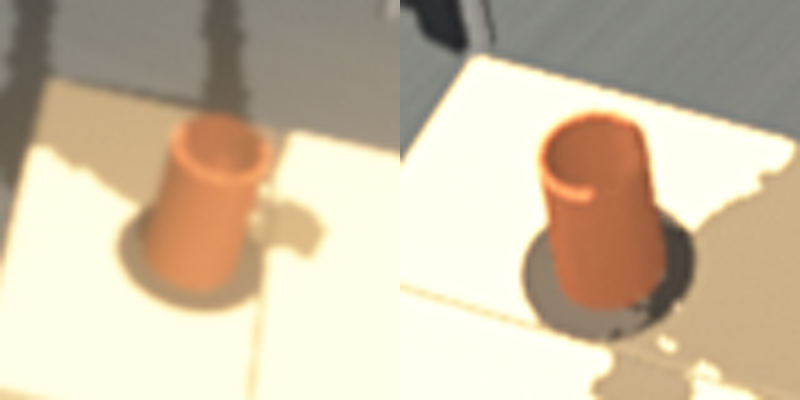

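The coupling stands upright in the soot mark (crop 200,210 and 605,215). Its centre is at z = 0.075, so it is seated on the brick, and the gripper is clear.

```bash
python3 -c "
from rig import job;print(job.hand_in())"
```

```text
the job is handed in; nothing more can be done
None
```

The copper coupling stands upright over the pin, seated on the brick and released, and I handed the job in at about 11 s; grip readings stayed near 26 N per finger, and the hand-in call gave no verdict.

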